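# Walk the heavy marver home and shut its keeper

### The arm

A 6-joint arm with a two-finger parallel gripper is mounted at the origin on a cart in front of the work surface, level with it; the furniture and walls round the work are solid. World frame = base frame: x ahead of the robot, y to its left, z up, the work surface at z = 0. Lengths are in m, angles in rad, forces in N, time in s.
With the tool pointing down it reaches from about 0.25 to 0.725 m from the base axis. Payload 9.7 kg.
Tool frame: the origin (TCP) lies midway between the tips of the shut fingers; the grasp point (between the pads) lies 19 mm behind it; z points along the fingers, y is the line along which they close (so a half turn about z gives the same grasp; the last joint's range is limited). The gripper opens to 85 mm and grips with 20 to 120 N. Pads are 22 mm wide; open, the fingers measure 114 mm over their backs; the gripper's body (76 mm by 85 mm) begins 54 mm behind the grasp point. The pads swing forward as they close: fully open they stand 13 mm farther back than shut.
Start: joints at [-1.12, 0.087, 0.176, 1.66, 0, 1.571], TCP at [0.24, -0.495, 0.231] pointing down, gripper open.
Joint ranges: [-3.13, 3.13], [-0.85, 1.81], [-1.15, 1.24], [-2.2, 2.28], [-1.44, 1.52], [-3.14, 3.14]. Speed limits (rad/s): [2.22, 2.22, 2.57, 3.14, 3.14, 3.14].

### API

Orientations are given as a rotation vector (axis times angle).
In Python, from plant import * gives the robot as it stands.
- The arm moves only by the shell command python3 -m pendant 'ROWS' [OPENING] [FORCE]. ROWS is JSON, a list of rows, each an object of numbers: "x", "y", "z": the shift along the world's x, y, z in units of 50 mm (1.0 is 50 mm); "wx", "wy", "wz": the turn, a rotation vector about the world's x, y, z in units of 6 degrees (1.0 is 6 degrees). A call has 1 to 12 rows; each row shifts and turns the commanded pose from where the row before left it; what a row does not reach is not made up. A row lasts 1/10 s, in which the tool goes at most 50 mm and 8.59 degrees, less where a joint would pass 70% of its speed; a pose out of reach is approached as far as the arm can. A call is refused whole if a number of a shift passes 1 or a number of a turn 1, either way. A call with a gripper value outside its range is refused whole. OPENING is the opening, from -1 (shut) to 1 (fully open), set as the call begins (- or left out, the last holds). The fingers move at their own pace and stop on an object; FORCE is the grip in N (left out, the last holds). Time passes only in rows, so rows that do not move let the fingers close. It gives the time, the measured TCP pose, the force, the opening and the grip force at its end, in the units of the state.
- observe(): the state, without advancing time (a new reading comes with each control period).
- grab_frame(name): name is "scene" or "top" or "wrist"; returns the picture (384x512x3 uint8, red, green, blue); there is no depth.
- calibration(name): a dict with "fx", "fy", "cx", "cy" (pixels), "cam_to_world" (4x4, takes a point from camera to world coordinates). Camera axes: x right, y down, z forward; pixel columns grow to the right and rows downward; lengths in m; the calibration is good to about 2 mm. A picture is of the moment at which its call begins: read the wrist's pose just before it. calibration takes no time and is no camera call; for the wrist camera it gives the pose at the moment of the call.
- finish_job(): hands the job in; it is judged then, once.
The state is a dict: "t": time; "joints": joint angles; "joint_vel": joint speeds; "joint_efforts": joint torques, N m; "eef_pos": TCP position; "eef_rot": TCP orientation; "ft_force": force on the tool from outside, world axes, zero at the start; "moment": the same for the moment, N m; "opening": finger opening in m; "finger_force": force on a finger pad.
Only numpy, scipy, OpenCV 4.12 (cv2) and the standard library are available. Lean on these libraries where they do the work, as an engineer would, in place of code of your own. Each camera call takes 0.05 s, during which the arm holds its last target. There are 200 camera calls.

### The job

Bring the heavy marver (the thick steel plate on a wooden base) back against its stop rail: walk it over the table by pushing on one near corner and then the other until it sits flush on both stop pads and centred on the rail, without ever pressing on it with more than 22 N. Then swing the keeper bar fully round across its near face so that it cannot creep back, let go of everything, and leave the tin and the bottle beside it where they are.

Things in the scene. Friction and masses are not known exactly. Their poses are not given: they have to be found in the camera images.
- marver: Marver: bare steel plate on a wooden base, together 100 (x) x 280 (y) x 50 mm high, 2.9 to 3.4 kg, loose; sides upright, smooth from 6 to 50 mm. Origin: on the table under its centre; x to its far side (toward the rail), y along it to the left. Stands on four rubber feet at x +-30, y +-65 mm that grip hard (friction 0.83 to 0.97): sliding all of it straight ahead takes 23 to 33 N.
- marver_left (a point): Point on the marver's far face, y = +65 mm (left end), 22 mm above the table; it comes to rest on the left stop pad. A push on the near face close to either end (125 mm from the middle) takes only 9 to 16 N and swings that end ahead, turning about the feet of the other end, which stay put.
- marver_right (a point): Point on the far face of the marver, y = -65 mm (right end), 22 mm above the table: it comes to rest on the right stop pad.
- stop: Fixed stop rail beyond the marver: aluminium bar 200 mm long, 40 mm high, with two rubber pads (24 mm across, centres 22 mm high) at y = +-65 mm. Origin: on the table at mid-length, in the plane of the pad faces (x = 0; the bar's face is at x = 8 mm); x square to the rail, away from the robot, y along it to the left. Marver home: its centre at x = -50, y = 0, its near face at x = -100 mm.
- keeper_pivot (a point): Vertical axis of the keeper, on its post out to the right of the rail (stop frame x = -112, y = -185 mm), given at 47 mm above the table. A flat strap 5 mm high joins the post to the rail.
- keeper_knob (a point): Middle of the upright black knob on the keeper bar: 16 mm in diameter, from 31 to 63 mm above the table, 70 mm from the axis; the point is 47 mm above the table.
- keeper (a joint): Turn of the keeper, a steel bar 16 mm wide, 21 to 31 mm above the table, reaching 80 mm from its axis. At 0 it points to the robot and 30 degrees outward (right); grows clockwise seen from above; at its end stop, 2.094 rad, it lies along the rail's y across the right end of the marver's near face, 4 mm clear of it if that is home. About 2 N at the knob moves it; it stays where left.
- frit_tin: Bystander: round tin 50 mm across, 24 mm high, left of the marver. Origin: centre of its underside.
- squeeze_bottle: Bystander: squeeze bottle 48 mm across, 157 mm high, near the robot, left of the marver. Origin: centre of its underside.

How it is judged:
On the way, in this order (a step that is already met when the one before it is completed fails the run):
1. the marver is home: both ends of its far face on the stop pads, within 2 mm, and centred within 20 mm (x of each of marver_left, marver_right in the frame of stop above -0.002 m and y of marver in the frame of stop between -0.02 and 0.02 m), for 0.2 s.
2. the keeper is swung across the near face to its end stop, within 0.1 rad (value of joint keeper above 1.994 rad), for 0.2 s.
At the end, for the whole second after the job is handed in: The marver stands level and at rest with both ends of its far face within 2 mm of the stop pads and its middle within 20 mm of the rail's middle, and the keeper is within 0.1 rad of its end stop across the near face (all of step 1 and angle between marver's own z axis and vertical below 0.05 rad and linear speed of marver below 0.01 m/s and value of joint keeper above 1.994 rad); the robot touches nothing.
It fails at once if the robot presses on the marver with more than 22 N (contact force between any of the fingers, the arm and marver above 22 N).
It fails at once if the tin or the bottle is moved by more than 20 mm (distance of any of frit_tin, squeeze_bottle from where it was at the start of the episode above 0.02 m).
It also fails if it takes over 72 s, if anything falls off the work surface, if the arm or the gripper's body presses on something with over 40 N, if the wrist force passes 120 N, or if a joint passes its speed limit or range.

## Working session

There is one attempt and no reset: what is moved stays moved. The work goes in short steps, Python scripts to look and compute and a shell command to move; the robot and the scene stay as the last step left them, time stands still between calls to the robot, and variables do not carry over. Pictures are saved under pics/ and viewed, at most 10 in all, crops included, and the job is handed in when it is done.

```bash
mkdir -p pics; python3 - <<'E'
from plant import *
import cv2
s=observe();print(s)
for n in("top","scene"):
    f=grab_frame(n);cv2.imwrite(f"pics/{n}0.png",f[:,:,::-1]);print(n,calibration(n))
E
```

```text
{'t': 0.0, 'joints': array([-1.12003160e+00,  8.74483045e-02,  1.75104083e-01,  1.65982704e+00,
        1.78844486e-05,  1.57077975e+00]), 'joint_vel': array([ 0.00102311, -0.00052643, -0.00042554, -0.00150516, -0.0014383 ,
       -0.00049577]), 'joint_efforts': array([-2.45309471e-03, -5.20383132e+01,  4.64807653e+01,  1.63282268e-02,
       -1.76502226e-04, -1.42399406e-05]), 'eef_pos': array([ 0.23950442, -0.4948336 ,  0.23057414]), 'eef_rot': array([-3.06082177e+00, -7.01805158e-01,  4.55063964e-04]), 'ft_force': array([-0.03241646, -0.12752839,  0.40265556]), 'moment': array([-0.02709742, -0.03680413, -0.00220136]), 'finger_force': 0.0, 'opening': 0.08539927879666054}
top {'fx': 453.32822287930435, 'fy': 453.32822287930435, 'cx': 264.5145233488814, 'cy': 194.53487445776415, 'cam_to_world': array([[-0.00309336, -0.99549977,  0.09471348,  0.44949443],
       [-0.99999357,  0.00290759, -0.0020993 ,  0.14034117],
       [ 0.00181446, -0.09471937, -0.99550236,  1.10648615],
       [ 0.        ,  0.        ,  0.        ,  1.        ]])}
scene {'fx': 421.6097572246396, 'fy': 421.6097572246396, 'cx': 252.61228198401238, 'cy': 192.17882488103965, 'cam_to_world': array([[-0.90288527, -0.17535457,  0.39249071,  0.10554492],
       [-0.42911785,  0.422045  , -0.79858367,  1.09139737],
       [-0.02561345, -0.88945421, -0.45630599,  0.62325118],
       [ 0.        ,  0.        ,  0.        ,  1.        ]])}
```

View pics/top0.png

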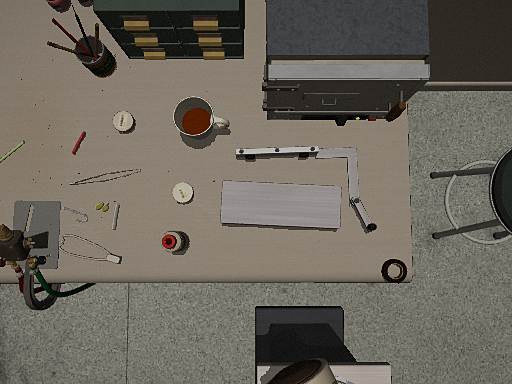

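View pics/scene0.png

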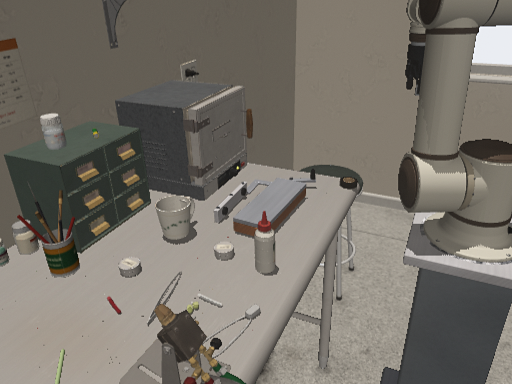

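The top view shows the marver plate at about (220–341, 180–229), the rail at (236–319, 147–158), the keeper post near (354, 199), the knob at (372, 227), the tin at (183, 193) and the bottle at (172, 241). I'll measure these on an enlarged crop.

```bash
cat > h.py <<'E'
import numpy as np, cv2
from plant import *
def ray(n,uv,z,c=None):
    c=c or calibration(n);T=c["cam_to_world"]
    d=T[:3,:3]@np.array([(uv[0]-c["cx"])/c["fx"],(uv[1]-c["cy"])/c["fy"],1]);o=T[:3,3]
    return o+d*(z-o[2])/d[2]
def plate(f):
    "top-plate min-area rectangle corners in pixels"
    g=cv2.cvtColor(f,cv2.COLOR_RGB2HSV)
    m=((g[...,1]<28)&(g[...,2]>110)).astype(np.uint8)*255
    m[:130]=0;m[275:]=0;m[:,:200]=0;m[:,400:]=0
    m=cv2.morphologyEx(m,cv2.MORPH_OPEN,np.ones((3,3)))
    return m,sorted(cv2.findContours(m,0,1)[0],key=cv2.contourArea)[::-1]
E
python3 - <<'E'
from h import *
f=cv2.imread("pics/top0.png")[:,:,::-1].copy()
m,cs=plate(f)
for c in cs[:4]:
    r=cv2.minAreaRect(c);print(cv2.contourArea(c),r)
    for p in cv2.boxPoints(r):print("  ",p,ray("top",p,.05).round(4))
g=np.hstack([cv2.resize(f[130:260,205:395],None,fx=4,fy=4,interpolation=cv2.INTER_CUBIC)])
cv2.imwrite("pics/c0.png",g[:,:,::-1]);cv2.imwrite("pics/m.png",m)
E
```

```text
4810.0 ((280.5740966796875, 204.08790588378906), (118.9222183227539, 41.83096694946289), 2.759107828140259)
   [220.17511 222.11687] [0.4858 0.2415 0.05  ]
   [222.18872 180.3344 ] [0.5838 0.2374 0.05  ]
   [340.97308 186.05894] [ 0.5695 -0.0413  0.05  ]
   [338.95947 227.84142] [ 0.4717 -0.0348  0.05  ]
650.5 ((336.6284484863281, 171.44061279296875), (53.08441925048828, 40.94333267211914), 86.98721313476562)
   [314.79007 146.01106] [0.665  0.0188 0.05  ]
   [355.6768  143.85912] [ 0.6699 -0.078   0.05  ]
   [358.46683 196.87016] [ 0.5439 -0.0818  0.05  ]
   [317.5801  199.02211] [0.5391 0.014  0.05  ]
116.0 ((258.9937438964844, 150.3753204345703), (4.744073867797852, 30.212257385253906), 87.1375961303711)
   [243.78801 148.7606 ] [0.6588 0.1868 0.05  ]
   [273.9626  147.25188] [0.6623 0.1154 0.05  ]
   [274.19946 151.99004] [0.6509 0.1149 0.05  ]
   [244.0249  153.49876] [0.6475 0.1862 0.05  ]
114.0 ((362.800048828125, 213.10000610351562), (23.25510597229004, 5.81377649307251), 63.43495178222656)
   [355.00003 204.00002] [ 0.5272 -0.0733  0.05  ]
   [360.20004 201.40001] [ 0.5332 -0.0856  0.05  ]
   [370.60007 222.2    ] [ 0.4846 -0.1087  0.05  ]
   [365.40005 224.8    ] [ 0.4786 -0.0964  0.05  ]
```

View pics/c0.png

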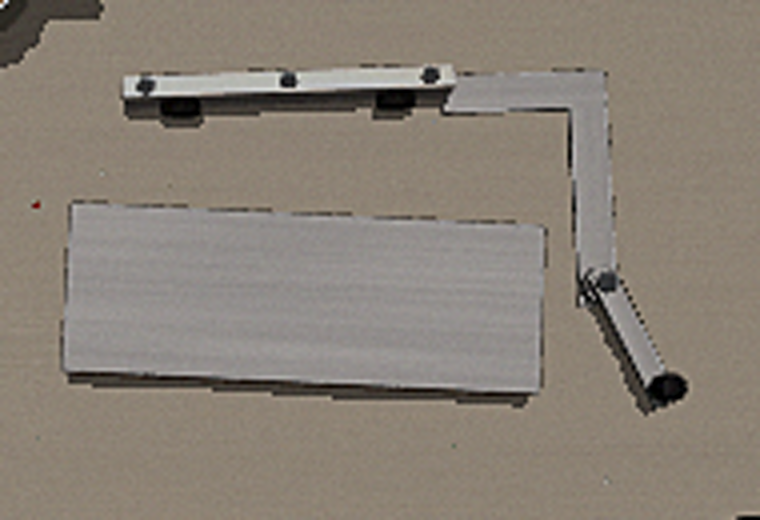

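The crop shows the rail screws at crop (146,84), (289,79) and (431,75), the pads at (182,107) and (395,101), the pivot screw at (608,281) and the knob at (668,386).

```bash
cat >> h.py <<'E'
def cp(u,v):return (205+(u+.5)/4-.5,130+(v+.5)/4-.5)
E
python3 - <<'E'
from h import *
R=lambda u,v,z:ray("top",cp(u,v),z)[:2]
s=[R(146,84,.04),R(289,79,.04),R(431,75,.04)]
print("screws",np.round(s,4))
e=[R(124,98,.04),R(455,87,.04)];print("near top edge",np.round(e,4),np.linalg.norm(e[1]-e[0]))
d=(s[0]-s[2]);yaw=np.arctan2(-d[0],d[1]);d2=e[0]-e[1];print("yaw",yaw,np.arctan2(-d2[0],d2[1]))
x=np.array([np.cos(yaw),np.sin(yaw)]);y=np.array([-x[1],x[0]])
mid=(e[0]+e[1])/2; O=mid-.008*x;print("origin",O, "screwmid rel",[(s[1]-O)@x,(s[1]-O)@y])
pv=R(608,281,.047 if 0 else .035);print("pivot",pv,[(pv-O)@x,(pv-O)@y], "pred",O-.112*x-.185*y)
k=R(668,386,.063);print("knob",k,np.linalg.norm(k-pv))
for uv in((182,104),(395,98)):print("pad",[(R(*uv,.022)-O)@x,(R(*uv,.022)-O)@y])
c=[R(72,202,.05),R(546,226,.05),R(540,393,.05),R(64,372,.05)];
c=np.array(c);print("plate",c.round(4),np.linalg.norm(c-np.roll(c,1,0),axis=1).round(4));m=c.mean(0)
dm=c[0]+c[3]-c[1]-c[2];print("centre",m,"rel",[(m-O)@x,(m-O)@y],"yaw",np.arctan2(-dm[0],dm[1]))
print("far corners rel",[((p-O)@x,(p-O)@y) for p in c[:2]])
for uv in((183,193),(172,241)):print(ray("top",uv,.024),ray("top",uv,.157))
E
```

```text
screws [[0.6563 0.1935]
 [0.6591 0.1083]
 [0.6613 0.0235]]
near top edge [[0.6479 0.2066]
 [0.654  0.0093]] 0.19743667552885177
yaw 0.029271589954665007 0.0309097698822307
origin [0.64295341 0.10773504] screwmid rel [np.float64(0.01616497483676173), np.float64(5.806987289362066e-05)]
pivot [ 0.53807226 -0.08041027] [np.float64(-0.11034275316511621), np.float64(-0.18499511524142404)] pred [ 0.53641586 -0.08046366]
knob [ 0.47513307 -0.10777153] 0.06862929028071989
pad [np.float64(0.006412927968476052), np.float64(0.06472812858939318)]
pad [np.float64(0.005959917389918097), np.float64(-0.06438561578234196)]
plate [[ 0.5843  0.2364]
 [ 0.5693 -0.0417]
 [ 0.4716 -0.0363]
 [ 0.4847  0.2404]] [0.0997 0.2784 0.0978 0.2771]
centre [0.52746306 0.09970403] rel [np.float64(-0.11567592492676791), np.float64(-0.004647467310734117)] yaw -0.050444614787072926
far corners rel [(np.float64(-0.05488336541458995), np.float64(0.1302808612001842)), (np.float64(-0.07799167256227164), np.float64(-0.14718378934409537))]
[0.55675297 0.3335704  0.024     ] [0.54357461 0.30982923 0.157     ]
[0.44229094 0.35808672 0.024     ] [0.443176   0.33133334 0.157     ]
```

Everything agrees with the given sizes: pivot, pads, screws and plate all fit within 2–3 mm. The marver centre sits at stop (-116, -5) mm, turned -0.08 rad, so I'll start with the right end.

```bash
python3 -m pendant '[{"x":0.35,"y":0.86,"wz":1},{"x":0.35,"y":0.86,"wz":1},{"x":0.35,"y":0.86,"wz":1},{"x":0.35,"y":0.86,"wz":1},{"x":0.35,"y":0.86,"wz":1},{"x":0.35,"y":0.86,"wz":1},{"x":0.35,"y":0.86,"wz":1},{"x":0.35,"y":0.86,"wz":1},{"x":0.35,"y":0.86,"wz":1},{"x":0.35,"y":0.86,"wz":1},{"x":0.35,"y":0.86,"wz":1},{}]' -1 20; python3 -c "
from plant import *
s=observe();print(s['joints'],s['opening'])"
```

```text
[-1.11998981e+00  8.74010883e-02  1.75186378e-01  1.65974669e+00
 -1.77165489e-05  1.57081878e+00] 0.08527960921242923invalid input at $[0]: expected keys x, y, z, wx, wy, wz
```

```bash
python3 -m pendant '[{"x":0.35,"y":0.86,"z":0,"wx":0,"wy":0,"wz":1},{"x":0.35,"y":0.86,"z":0,"wx":0,"wy":0,"wz":1},{"x":0.35,"y":0.86,"z":0,"wx":0,"wy":0,"wz":1},{"x":0.35,"y":0.86,"z":0,"wx":0,"wy":0,"wz":1},{"x":0.35,"y":0.86,"z":0,"wx":0,"wy":0,"wz":1},{"x":0.35,"y":0.86,"z":0,"wx":0,"wy":0,"wz":1},{"x":0.35,"y":0.86,"z":0,"wx":0,"wy":0,"wz":1},{"x":0.35,"y":0.86,"z":0,"wx":0,"wy":0,"wz":1},{"x":0.35,"y":0.86,"z":0,"wx":0,"wy":0,"wz":1},{"x":0.35,"y":0.86,"z":0,"wx":0,"wy":0,"wz":1},{"x":0.35,"y":0.86,"z":0,"wx":0,"wy":0,"wz":1},{"x":0,"y":0,"z":0,"wx":0,"wy":0,"wz":0}]' -1 20; python3 -c "
from plant import *
s=observe();print(s['joints'],s['opening'])"
```

```text
t: 1.3
eef_pos: [0.4331, -0.0177, 0.2306]
eef_rot: [-2.174, -2.266, -0.0]
ft_force: [-0.9, -0.6, -1.2]
opening: 0.0001
finger_force: 0.0
[-4.16003287e-02 -1.88860433e-01 -8.97511544e-02  1.67067412e+00
  9.97941847e-04  1.48787101e+00] 7.102864473281333e-05
```

```bash
python3 -m pendant '[{"x":0,"y":0,"z":-0.85,"wx":0,"wy":0,"wz":0},{"x":0,"y":0,"z":-0.85,"wx":0,"wy":0,"wz":0},{"x":0,"y":0,"z":-0.85,"wx":0,"wy":0,"wz":0},{"x":0,"y":0,"z":-0.85,"wx":0,"wy":0,"wz":0},{"x":0,"y":0,"z":-0.85,"wx":0,"wy":0,"wz":0},{"x":0.1,"y":0,"z":0,"wx":0,"wy":0,"wz":0},{"x":0.1,"y":0,"z":0,"wx":0,"wy":0,"wz":0},{"x":0.1,"y":0,"z":0,"wx":0,"wy":0,"wz":0},{"x":0,"y":0,"z":0,"wx":0,"wy":0,"wz":0}]'
python3 -m pendant '[{"x":0.04,"y":0,"z":0,"wx":0,"wy":0,"wz":0},{"x":0.04,"y":0,"z":0,"wx":0,"wy":0,"wz":0},{"x":0.04,"y":0,"z":0,"wx":0,"wy":0,"wz":0},{"x":0.04,"y":0,"z":0,"wx":0,"wy":0,"wz":0}]'
```

```text
t: 2.2
eef_pos: [0.4494, -0.0223, 0.0212]
eef_rot: [2.184, 2.254, 0.004]
ft_force: [-0.0, -0.2, 0.0]
opening: -0.0003
finger_force: 0.0
t: 2.6
eef_pos: [0.4553, -0.022, 0.0189]
eef_rot: [2.186, 2.257, 0.0]
ft_force: [0.1, -0.9, 0.4]
opening: -0.0001
finger_force: 0.0
```

```bash
python3 -m pendant '[{"x":0.03,"y":0,"z":0,"wx":0,"wy":0,"wz":0},{"x":0.03,"y":0,"z":0,"wx":0,"wy":0,"wz":0},{"x":0.03,"y":0,"z":0,"wx":0,"wy":0,"wz":0}]'
```

```text
t: 2.9
eef_pos: [0.4582, -0.022, 0.0184]
eef_rot: [-2.184, -2.255, 0.004]
ft_force: [-11.8, 0.1, 4.0]
opening: -0.0001
finger_force: 5.7
```

```bash
python3 -m pendant '[{"x":0.03,"y":0,"z":0,"wx":0,"wy":0,"wz":0},{"x":0.03,"y":0,"z":0,"wx":0,"wy":0,"wz":0},{"x":0.03,"y":0,"z":0,"wx":0,"wy":0,"wz":0}]'
```

```text
t: 3.2
eef_pos: [0.4612, -0.0225, 0.0177]
eef_rot: [-2.184, -2.253, 0.008]
ft_force: [-12.9, -3.8, 2.0]
opening: -0.0
finger_force: 6.2
```

```bash
python3 -m pendant '[{"x":0.04,"y":0,"z":0,"wx":0,"wy":0,"wz":0},{"x":0.04,"y":0,"z":0,"wx":0,"wy":0,"wz":0},{"x":0.04,"y":0,"z":0,"wx":0,"wy":0,"wz":0},{"x":0.04,"y":0,"z":0,"wx":0,"wy":0,"wz":0},{"x":0.04,"y":0,"z":0,"wx":0,"wy":0,"wz":0},{"x":0.04,"y":0,"z":0,"wx":0,"wy":0,"wz":0},{"x":0.04,"y":0,"z":0,"wx":0,"wy":0,"wz":0}]'
```

```text
t: 3.9
eef_pos: [0.4754, -0.0227, 0.0174]
eef_rot: [-2.184, -2.253, 0.009]
ft_force: [-11.2, -4.9, 0.1]
opening: -0.0004
finger_force: 5.8
```

```bash
python3 -m pendant '[{"x":0.04,"y":0,"z":0,"wx":0,"wy":0,"wz":0},{"x":0.04,"y":0,"z":0,"wx":0,"wy":0,"wz":0},{"x":0.04,"y":0,"z":0,"wx":0,"wy":0,"wz":0},{"x":0.04,"y":0,"z":0,"wx":0,"wy":0,"wz":0},{"x":0.04,"y":0,"z":0,"wx":0,"wy":0,"wz":0},{"x":0.04,"y":0,"z":0,"wx":0,"wy":0,"wz":0},{"x":0.04,"y":0,"z":0,"wx":0,"wy":0,"wz":0}]'
python3 - <<'E'
from h import *
f=grab_frame("top");cv2.imwrite("pics/top1.png",f[:,:,::-1])
g=cv2.resize(f[130:260,205:395],None,fx=4,fy=4,interpolation=cv2.INTER_CUBIC);cv2.imwrite("pics/c1.png",g[:,:,::-1])
E
```

```text
t: 4.6
eef_pos: [0.4892, -0.023, 0.0174]
eef_rot: [-2.184, -2.253, 0.009]
ft_force: [-11.6, -6.8, 1.3]
opening: -0.0001
finger_force: 6.3
```

View pics/c1.png

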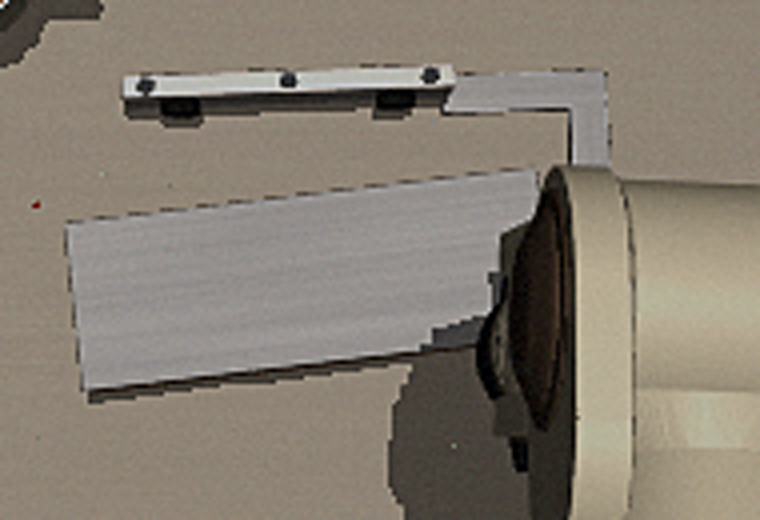

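The plate now has its far corners at crop (66,225) and (537,169), about +0.09 rad to the rail. The left end stayed put, so I'll continue this stroke a bit.

```bash
cat >> h.py <<'E'
O=np.array([.643,.1077]);YW=.030
def pose(uL,vL,uR,vR):
    "marver centre in stop frame and yaw from its far top corners in crop px"
    L=ray("top",cp(uL,vL),.05)[:2];R=ray("top",cp(uR,vR),.05)[:2]
    d=L-R;yaw=np.arctan2(-d[0],d[1]);x=np.array([np.cos(yaw),np.sin(yaw)])
    C=(L+R)/2-.05*x;sx=np.array([np.cos(YW),np.sin(YW)]);sy=np.array([-sx[1],sx[0]])
    rel=np.array([(C-O)@sx,(C-O)@sy]);print("len",np.linalg.norm(d).round(4),"C",C.round(4),"rel",rel.round(4),"yaw rel",round(yaw-YW,4))
    for s in(1,-1):
        y=np.array([-x[1],x[0]]);n=C-.05*x+s*.122*y;p=C+.05*x+s*.065*y
        print("near push pt",s,n.round(4),"far pt rel x",((p-O)@sx).round(4))
E
python3 -c "
from h import *
pose(66,225,538,169)"
python3 -m pendant '[{"x":0.04,"y":0,"z":0,"wx":0,"wy":0,"wz":0},{"x":0.04,"y":0,"z":0,"wx":0,"wy":0,"wz":0},{"x":0.04,"y":0,"z":0,"wx":0,"wy":0,"wz":0},{"x":0.04,"y":0,"z":0,"wx":0,"wy":0,"wz":0},{"x":0.04,"y":0,"z":0,"wx":0,"wy":0,"wz":0},{"x":0.04,"y":0,"z":0,"wx":0,"wy":0,"wz":0},{"x":0.04,"y":0,"z":0,"wx":0,"wy":0,"wz":0}]'
```

```text
len 0.2793 C [0.5372 0.0953] rel [-0.1061 -0.0092] yaw rel 0.0861
near push pt 1 [0.4734 0.2107] far pt rel x -0.0619
near push pt -1 [ 0.5017 -0.0317] far pt rel x -0.0507
t: 5.35
eef_pos: [0.5032, -0.0232, 0.0174]
eef_rot: [-2.185, -2.253, 0.01]
ft_force: [-11.8, -8.1, 0.3]
opening: -0.0
finger_force: 6.5
```

```bash
python3 -m pendant '[{"x":-0.4,"y":0,"z":0,"wx":0,"wy":0,"wz":0},{"x":-0.5,"y":0,"z":0,"wx":0,"wy":0,"wz":0},{"x":-0.5,"y":0,"z":0,"wx":0,"wy":0,"wz":0},{"x":0,"y":0.8,"z":0,"wx":0,"wy":0,"wz":0},{"x":0,"y":0.8,"z":0,"wx":0,"wy":0,"wz":0},{"x":0,"y":0.8,"z":0,"wx":0,"wy":0,"wz":0},{"x":0,"y":0.8,"z":0,"wx":0,"wy":0,"wz":0},{"x":0,"y":0.8,"z":0,"wx":0,"wy":0,"wz":0},{"x":0,"y":0.6,"z":0,"wx":0,"wy":0,"wz":0},{"x":0.05,"y":0,"z":0,"wx":0,"wy":0,"wz":0},{"x":0,"y":0,"z":0,"wx":0,"wy":0,"wz":0}]'
python3 -m pendant '[{"x":0.04,"y":0,"z":0,"wx":0,"wy":0,"wz":0},{"x":0.04,"y":0,"z":0,"wx":0,"wy":0,"wz":0},{"x":0.04,"y":0,"z":0,"wx":0,"wy":0,"wz":0},{"x":0.04,"y":0,"z":0,"wx":0,"wy":0,"wz":0}]'
python3 - <<'E'
from h import *
f=grab_frame("top");cv2.imwrite("pics/top2.png",f[:,:,::-1])
g=cv2.resize(f[130:260,205:395],None,fx=4,fy=4,interpolation=cv2.INTER_CUBIC);cv2.imwrite("pics/c2.png",g[:,:,::-1])
E
```

```text
t: 6.45
eef_pos: [0.4386, 0.2083, 0.0186]
eef_rot: [2.184, 2.258, -0.001]
ft_force: [0.4, -0.4, -0.7]
opening: 0.0001
finger_force: 0.0
t: 6.85
eef_pos: [0.447, 0.2074, 0.0189]
eef_rot: [2.187, 2.255, 0.0]
ft_force: [0.7, 0.5, 0.6]
opening: 0.0001
finger_force: 0.0
```

View pics/c2.png

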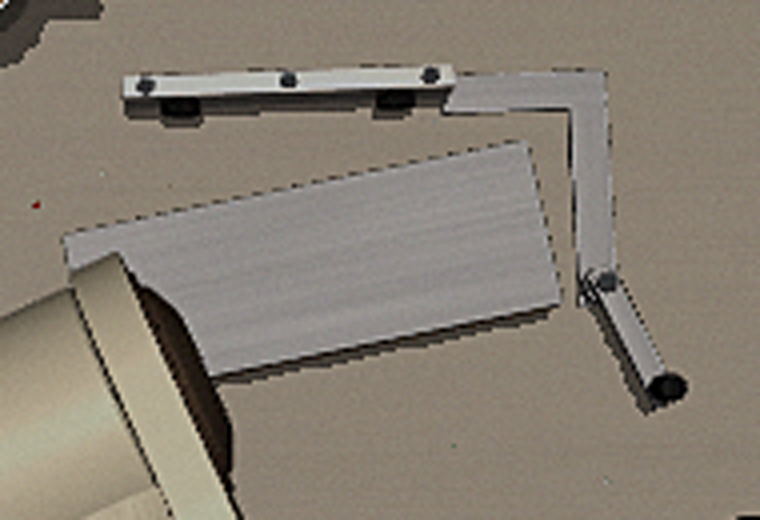

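The plate's far corners are at crop (64,235) and (525,141), and its near right corner (561,300) clears the keeper post. Now the left push.

```bash
python3 -c "
from h import *
pose(64,235,526,141)"
python3 -m pendant '[{"x":0.03,"y":0,"z":0,"wx":0,"wy":0,"wz":0},{"x":0.03,"y":0,"z":0,"wx":0,"wy":0,"wz":0},{"x":0.03,"y":0,"z":0,"wx":0,"wy":0,"wz":0},{"x":0.03,"y":0,"z":0,"wx":0,"wy":0,"wz":0},{"x":0.03,"y":0,"z":0,"wx":0,"wy":0,"wz":0},{"x":0.03,"y":0,"z":0,"wx":0,"wy":0,"wz":0}]'
```

```text
len 0.2773 C [0.5433 0.0951] rel [-0.1001 -0.0096] yaw rel 0.1694
near push pt 1 [0.4701 0.2048] far pt rel x -0.0617
near push pt -1 [ 0.5184 -0.0343] far pt rel x -0.0398
t: 7.5
eef_pos: [0.4557, 0.208, 0.0188]
eef_rot: [-2.186, -2.257, 0.0]
ft_force: [0.0, 0.8, 0.2]
opening: 0.0002
finger_force: 0.0
```

```bash
python3 -m pendant '[{"x":0.03,"y":0,"z":0,"wx":0,"wy":0,"wz":0},{"x":0.03,"y":0,"z":0,"wx":0,"wy":0,"wz":0},{"x":0.03,"y":0,"z":0,"wx":0,"wy":0,"wz":0},{"x":0.03,"y":0,"z":0,"wx":0,"wy":0,"wz":0}]'
```

```text
t: 7.9
eef_pos: [0.459, 0.2078, 0.0179]
eef_rot: [-2.182, -2.255, 0.007]
ft_force: [-13.6, 1.3, 0.9]
opening: -0.0001
finger_force: 6.1
```

```bash
python3 -m pendant '[{"x":0.04,"y":0,"z":0,"wx":0,"wy":0,"wz":0},{"x":0.04,"y":0,"z":0,"wx":0,"wy":0,"wz":0},{"x":0.04,"y":0,"z":0,"wx":0,"wy":0,"wz":0},{"x":0.04,"y":0,"z":0,"wx":0,"wy":0,"wz":0}]'
```

```text
t: 8.3
eef_pos: [0.4671, 0.2079, 0.0176]
eef_rot: [-2.182, -2.255, 0.006]
ft_force: [-10.8, 2.1, -0.1]
opening: 0.0001
finger_force: 5.3
```

```bash
python3 -m pendant '[{"x":0.04,"y":0,"z":0,"wx":0,"wy":0,"wz":0},{"x":0.04,"y":0,"z":0,"wx":0,"wy":0,"wz":0},{"x":0.04,"y":0,"z":0,"wx":0,"wy":0,"wz":0},{"x":0.04,"y":0,"z":0,"wx":0,"wy":0,"wz":0},{"x":0.04,"y":0,"z":0,"wx":0,"wy":0,"wz":0},{"x":0.04,"y":0,"z":0,"wx":0,"wy":0,"wz":0}]'
```

```text
t: 8.9
eef_pos: [0.479, 0.2081, 0.0175]
eef_rot: [-2.181, -2.255, 0.006]
ft_force: [-11.5, 4.1, -0.9]
opening: 0.0001
finger_force: 5.5
```

```bash
python3 -m pendant '[{"x":0.04,"y":0,"z":0,"wx":0,"wy":0,"wz":0},{"x":0.04,"y":0,"z":0,"wx":0,"wy":0,"wz":0},{"x":0.04,"y":0,"z":0,"wx":0,"wy":0,"wz":0},{"x":0.04,"y":0,"z":0,"wx":0,"wy":0,"wz":0},{"x":0.04,"y":0,"z":0,"wx":0,"wy":0,"wz":0},{"x":0.04,"y":0,"z":0,"wx":0,"wy":0,"wz":0},{"x":0.04,"y":0,"z":0,"wx":0,"wy":0,"wz":0},{"x":0.04,"y":0,"z":0,"wx":0,"wy":0,"wz":0}]'
```

```text
t: 9.7
eef_pos: [0.4948, 0.2084, 0.0176]
eef_rot: [-2.181, -2.254, 0.006]
ft_force: [-12.6, 4.6, 0.7]
opening: -0.0003
finger_force: 6.5
```

```bash
python3 -m pendant '[{"x":0.04,"y":0,"z":0,"wx":0,"wy":0,"wz":0},{"x":0.04,"y":0,"z":0,"wx":0,"wy":0,"wz":0},{"x":0.04,"y":0,"z":0,"wx":0,"wy":0,"wz":0},{"x":0.04,"y":0,"z":0,"wx":0,"wy":0,"wz":0},{"x":0.04,"y":0,"z":0,"wx":0,"wy":0,"wz":0},{"x":0.04,"y":0,"z":0,"wx":0,"wy":0,"wz":0}]'
```

```text
t: 10.3
eef_pos: [0.5067, 0.2087, 0.0177]
eef_rot: [-2.18, -2.254, 0.006]
ft_force: [-13.7, 5.6, 0.6]
opening: 0.0004
finger_force: 6.9
```

```bash
python3 -m pendant '[{"x":0.04,"y":0,"z":0,"wx":0,"wy":0,"wz":0},{"x":0.04,"y":0,"z":0,"wx":0,"wy":0,"wz":0},{"x":0.04,"y":0,"z":0,"wx":0,"wy":0,"wz":0},{"x":0.04,"y":0,"z":0,"wx":0,"wy":0,"wz":0},{"x":0.04,"y":0,"z":0,"wx":0,"wy":0,"wz":0}]'
```

```text
t: 10.8
eef_pos: [0.5168, 0.2089, 0.0177]
eef_rot: [-2.18, -2.254, 0.005]
ft_force: [-13.4, 7.3, 1.2]
opening: -0.0001
finger_force: 7.1
```

```bash
python3 -m pendant '[{"x":-0.4,"y":0,"z":0,"wx":0,"wy":0,"wz":0},{"x":-0.7,"y":0,"z":0,"wx":0,"wy":0,"wz":0},{"x":0,"y":-0.8,"z":0,"wx":0,"wy":0,"wz":0},{"x":0,"y":-0.8,"z":0,"wx":0,"wy":0,"wz":0},{"x":0,"y":-0.8,"z":0,"wx":0,"wy":0,"wz":0},{"x":0,"y":-0.8,"z":0,"wx":0,"wy":0,"wz":0},{"x":0,"y":-0.8,"z":0,"wx":0,"wy":0,"wz":0},{"x":0,"y":-0.6,"z":0,"wx":0,"wy":0,"wz":0},{"x":0,"y":0,"z":0,"wx":0,"wy":0,"wz":0}]'
python3 - <<'E'
from h import *
f=grab_frame("top");cv2.imwrite("pics/top3.png",f[:,:,::-1])
g=cv2.resize(f[130:260,205:395],None,fx=4,fy=4,interpolation=cv2.INTER_CUBIC);cv2.imwrite("pics/c3.png",g[:,:,::-1])
E
```

```text
t: 11.7
eef_pos: [0.4646, -0.0249, 0.0189]
eef_rot: [2.189, 2.252, -0.0]
ft_force: [-0.6, 0.3, 0.0]
opening: -0.0001
finger_force: 0.0
```

View pics/c3.png

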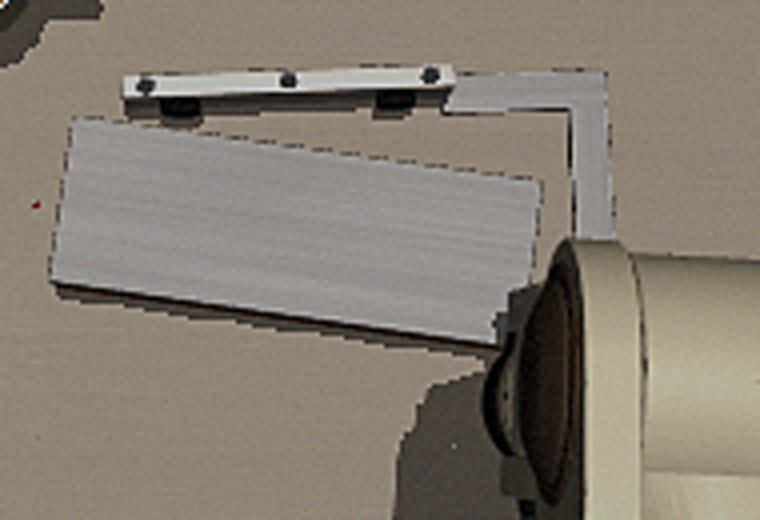

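The far corners are now at crop (72,117) and (541,182), and the left end is close to its pad but not on it.

```bash
python3 -c "
from h import *
pose(72,117,542,182)"
python3 -m pendant '[{"x":0.06,"y":0,"z":0,"wx":0,"wy":0,"wz":0},{"x":0.06,"y":0,"z":0,"wx":0,"wy":0,"wz":0},{"x":0.06,"y":0,"z":0,"wx":0,"wy":0,"wz":0},{"x":0.06,"y":0,"z":0,"wx":0,"wy":0,"wz":0},{"x":0.03,"y":0,"z":0,"wx":0,"wy":0,"wz":0},{"x":0.03,"y":0,"z":0,"wx":0,"wy":0,"wz":0}]'
```

```text
len 0.2793 C [0.5656 0.1055] rel [-0.0775  0.0001] yaw rel -0.1717
near push pt 1 [0.5333 0.2333] far pt rel x -0.0171
near push pt -1 [ 0.4988 -0.0082] far pt rel x -0.0393
t: 12.35
eef_pos: [0.4798, -0.0218, 0.0187]
eef_rot: [-2.185, -2.257, 0.0]
ft_force: [-0.9, -0.6, 0.5]
opening: -0.0002
finger_force: 0.0
```

```bash
python3 -m pendant '[{"x":0,"y":0.15,"z":0,"wx":0,"wy":0,"wz":0},{"x":0.03,"y":0,"z":0,"wx":0,"wy":0,"wz":0},{"x":0.03,"y":0,"z":0,"wx":0,"wy":0,"wz":0},{"x":0.03,"y":0,"z":0,"wx":0,"wy":0,"wz":0},{"x":0.03,"y":0,"z":0,"wx":0,"wy":0,"wz":0},{"x":0.03,"y":0,"z":0,"wx":0,"wy":0,"wz":0}]'
```

```text
t: 12.95
eef_pos: [0.4854, -0.0146, 0.0183]
eef_rot: [-2.184, -2.254, 0.004]
ft_force: [-12.1, 0.1, 4.1]
opening: -0.0002
finger_force: 6.0
```

```bash
python3 -m pendant '[{"x":0.04,"y":0,"z":0,"wx":0,"wy":0,"wz":0},{"x":0.04,"y":0,"z":0,"wx":0,"wy":0,"wz":0},{"x":0.04,"y":0,"z":0,"wx":0,"wy":0,"wz":0},{"x":0.04,"y":0,"z":0,"wx":0,"wy":0,"wz":0},{"x":0.04,"y":0,"z":0,"wx":0,"wy":0,"wz":0},{"x":0.04,"y":0,"z":0,"wx":0,"wy":0,"wz":0},{"x":0.04,"y":0,"z":0,"wx":0,"wy":0,"wz":0},{"x":0.04,"y":0,"z":0,"wx":0,"wy":0,"wz":0}]'
```

```text
t: 13.75
eef_pos: [0.5004, -0.0152, 0.0174]
eef_rot: [-2.184, -2.253, 0.008]
ft_force: [-10.6, -2.5, -0.1]
opening: -0.0002
finger_force: 5.2
```

```bash
python3 -m pendant '[{"x":0.04,"y":0,"z":0,"wx":0,"wy":0,"wz":0},{"x":0.04,"y":0,"z":0,"wx":0,"wy":0,"wz":0},{"x":0.04,"y":0,"z":0,"wx":0,"wy":0,"wz":0},{"x":0.04,"y":0,"z":0,"wx":0,"wy":0,"wz":0},{"x":0.04,"y":0,"z":0,"wx":0,"wy":0,"wz":0},{"x":0.04,"y":0,"z":0,"wx":0,"wy":0,"wz":0},{"x":0.04,"y":0,"z":0,"wx":0,"wy":0,"wz":0},{"x":0.04,"y":0,"z":0,"wx":0,"wy":0,"wz":0}]'
```

```text
t: 14.55
eef_pos: [0.5164, -0.0154, 0.0174]
eef_rot: [-2.184, -2.253, 0.008]
ft_force: [-12.1, -4.6, -0.2]
opening: -0.0001
finger_force: 5.7
```

```bash
python3 -m pendant '[{"x":0.04,"y":0,"z":0,"wx":0,"wy":0,"wz":0},{"x":0.04,"y":0,"z":0,"wx":0,"wy":0,"wz":0},{"x":0.04,"y":0,"z":0,"wx":0,"wy":0,"wz":0},{"x":0.04,"y":0,"z":0,"wx":0,"wy":0,"wz":0},{"x":0.04,"y":0,"z":0,"wx":0,"wy":0,"wz":0}]'
```

```text
t: 15.05
eef_pos: [0.5262, -0.0156, 0.0173]
eef_rot: [-2.184, -2.253, 0.009]
ft_force: [-10.8, -6.0, 0.3]
opening: -0.0
finger_force: 6.3
```

```bash
python3 -m pendant '[{"x":0.04,"y":0,"z":0,"wx":0,"wy":0,"wz":0},{"x":0.04,"y":0,"z":0,"wx":0,"wy":0,"wz":0},{"x":0.04,"y":0,"z":0,"wx":0,"wy":0,"wz":0},{"x":0.04,"y":0,"z":0,"wx":0,"wy":0,"wz":0},{"x":0.02,"y":0,"z":0,"wx":0,"wy":0,"wz":0},{"x":0.02,"y":0,"z":0,"wx":0,"wy":0,"wz":0}]'
python3 - <<'E'
from h import *
f=grab_frame("top");cv2.imwrite("pics/top4.png",f[:,:,::-1])
g=cv2.resize(f[130:260,205:395],None,fx=4,fy=4,interpolation=cv2.INTER_CUBIC);cv2.imwrite("pics/c4.png",g[:,:,::-1])
E
```

```text
t: 15.65
eef_pos: [0.5362, -0.0158, 0.0174]
eef_rot: [-2.185, -2.253, 0.01]
ft_force: [-12.5, -7.9, 1.1]
opening: 0.0002
finger_force: 6.5
```

View pics/c4.png

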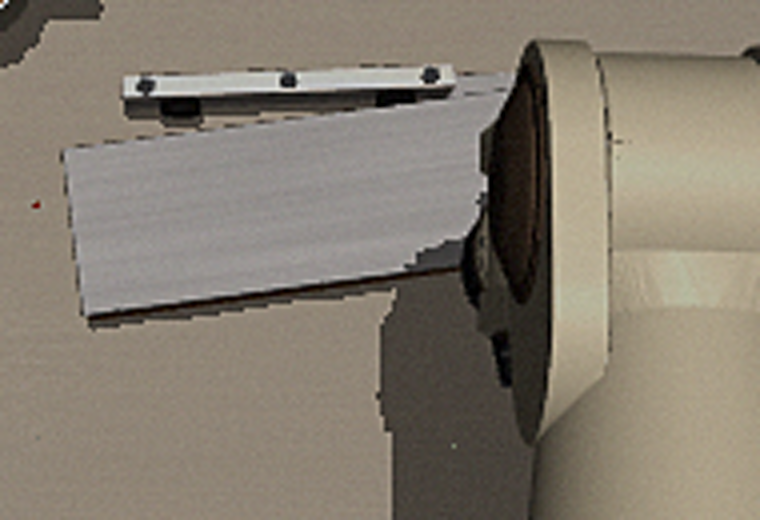

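The far edge runs from crop (64,150) through (500,91), and the right end is near its pad. I'll compute the remaining gaps.

```bash
python3 -c "
from h import *
pose(64,150,534,86.5)"
```

```text
len 0.2799 C [0.5841 0.0959] rel [-0.0592 -0.01  ] yaw rel 0.103
near push pt 1 [0.5184 0.2102] far pt rel x -0.0161
near push pt -1 [ 0.5508 -0.0316] far pt rel x -0.0028
```

```bash
python3 -m pendant '[{"x":0.01,"y":0,"z":0,"wx":0,"wy":0,"wz":0},{"x":0.01,"y":0,"z":0,"wx":0,"wy":0,"wz":0},{"x":0.01,"y":0,"z":0,"wx":0,"wy":0,"wz":0},{"x":0.01,"y":0,"z":0,"wx":0,"wy":0,"wz":0},{"x":0.01,"y":0,"z":0,"wx":0,"wy":0,"wz":0}]'
```

```text
t: 16.2
eef_pos: [0.5384, -0.0159, 0.0173]
eef_rot: [-2.185, -2.253, 0.011]
ft_force: [-15.6, -7.7, 2.4]
opening: 0.0002
finger_force: 8.1
```

```bash
python3 -m pendant '[{"x":-0.2,"y":0,"z":0,"wx":0,"wy":0,"wz":0},{"x":-0.8,"y":0,"z":0,"wx":0,"wy":0,"wz":0},{"x":0,"y":0.8,"z":0,"wx":0,"wy":0,"wz":0},{"x":0,"y":0.8,"z":0,"wx":0,"wy":0,"wz":0},{"x":0,"y":0.8,"z":0,"wx":0,"wy":0,"wz":0},{"x":0,"y":0.8,"z":0,"wx":0,"wy":0,"wz":0},{"x":0,"y":0.8,"z":0,"wx":0,"wy":0,"wz":0},{"x":0,"y":0.5,"z":0,"wx":0,"wy":0,"wz":0},{"x":0.1,"y":0,"z":0,"wx":0,"wy":0,"wz":0},{"x":0.1,"y":0,"z":0,"wx":0,"wy":0,"wz":0},{"x":0,"y":0,"z":0,"wx":0,"wy":0,"wz":0}]'
```

```text
t: 17.3
eef_pos: [0.5023, 0.2097, 0.0188]
eef_rot: [2.186, 2.255, 0.0]
ft_force: [0.4, 0.2, 0.4]
opening: -0.0001
finger_force: 0.0
```

```bash
python3 -m pendant '[{"x":0.03,"y":0,"z":0,"wx":0,"wy":0,"wz":0},{"x":0.03,"y":0,"z":0,"wx":0,"wy":0,"wz":0},{"x":0.03,"y":0,"z":0,"wx":0,"wy":0,"wz":0},{"x":0.03,"y":0,"z":0,"wx":0,"wy":0,"wz":0},{"x":0.03,"y":0,"z":0,"wx":0,"wy":0,"wz":0},{"x":0.03,"y":0,"z":0,"wx":0,"wy":0,"wz":0}]'
```

```text
t: 17.9
eef_pos: [0.5079, 0.2102, 0.018]
eef_rot: [-2.182, -2.254, 0.006]
ft_force: [-13.1, 2.7, 2.7]
opening: -0.0
finger_force: 6.4
```

```bash
python3 -m pendant '[{"x":0.03,"y":0,"z":0,"wx":0,"wy":0,"wz":0},{"x":0.03,"y":0,"z":0,"wx":0,"wy":0,"wz":0},{"x":0.03,"y":0,"z":0,"wx":0,"wy":0,"wz":0},{"x":0.03,"y":0,"z":0,"wx":0,"wy":0,"wz":0},{"x":0.03,"y":0,"z":0,"wx":0,"wy":0,"wz":0}]'
```

```text
t: 18.4
eef_pos: [0.5155, 0.2104, 0.0176]
eef_rot: [-2.182, -2.254, 0.006]
ft_force: [-11.0, 2.7, -0.3]
opening: 0.0
finger_force: 5.5
```

```bash
python3 -m pendant '[{"x":0.03,"y":0,"z":0,"wx":0,"wy":0,"wz":0},{"x":0.03,"y":0,"z":0,"wx":0,"wy":0,"wz":0},{"x":0.03,"y":0,"z":0,"wx":0,"wy":0,"wz":0},{"x":0.02,"y":0,"z":0,"wx":0,"wy":0,"wz":0},{"x":0.01,"y":0,"z":0,"wx":0,"wy":0,"wz":0}]'
python3 - <<'E'
from h import *
f=grab_frame("top");cv2.imwrite("pics/top5.png",f[:,:,::-1])
g=cv2.resize(f[130:260,205:395],None,fx=4,fy=4,interpolation=cv2.INTER_CUBIC);cv2.imwrite("pics/c5.png",g[:,:,::-1])
E
```

```text
t: 18.9
eef_pos: [0.5216, 0.2105, 0.0176]
eef_rot: [-2.182, -2.254, 0.006]
ft_force: [-13.1, 3.7, 0.3]
opening: -0.0003
finger_force: 5.9
```

View pics/c5.png

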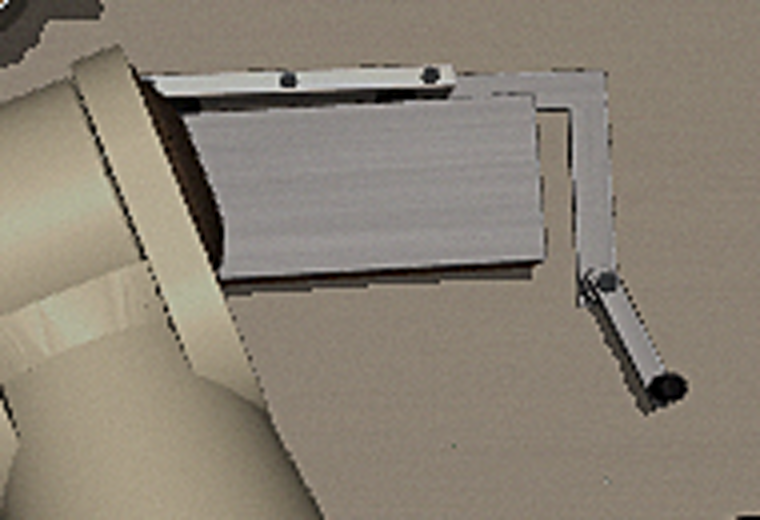

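The plate is almost square: its far edge runs from (188,114) to (533,95), about +0.02 rad to the rail. I'll creep the left end the last few mm.

```bash
python3 -c "
from h import *
pose(533-469,114+124*.055,533,95)"; python3 -m pendant '[{"x":0.015,"y":0,"z":0,"wx":0,"wy":0,"wz":0},{"x":0.015,"y":0,"z":0,"wx":0,"wy":0,"wz":0},{"x":0.01,"y":0,"z":0,"wx":0,"wy":0,"wz":0},{"x":0.01,"y":0,"z":0,"wx":0,"wy":0,"wz":0}]'
```

```text
len 0.2772 C [0.5899 0.1003] rel [-0.0533 -0.0058] yaw rel 0.0229
near push pt 1 [0.5335 0.2195] far pt rel x -0.0048
near push pt -1 [ 0.5464 -0.0242] far pt rel x -0.0018
t: 19.35
eef_pos: [0.5239, 0.2106, 0.0176]
eef_rot: [-2.181, -2.254, 0.006]
ft_force: [-12.0, 4.8, -0.6]
opening: 0.0002
finger_force: 6.0
```

```bash
python3 -m pendant '[{"x":0.01,"y":0,"z":0,"wx":0,"wy":0,"wz":0},{"x":0.01,"y":0,"z":0,"wx":0,"wy":0,"wz":0},{"x":0.01,"y":0,"z":0,"wx":0,"wy":0,"wz":0},{"x":0.01,"y":0,"z":0,"wx":0,"wy":0,"wz":0}]'
```

```text
t: 19.75
eef_pos: [0.5259, 0.2106, 0.0176]
eef_rot: [-2.181, -2.254, 0.006]
ft_force: [-12.2, 4.9, -0.7]
opening: -0.0002
finger_force: 5.8
```

```bash
python3 -m pendant '[{"x":0.01,"y":0,"z":0,"wx":0,"wy":0,"wz":0},{"x":0.01,"y":0,"z":0,"wx":0,"wy":0,"wz":0}]'
```

```text
t: 19.95
eef_pos: [0.5265, 0.2107, 0.0176]
eef_rot: [-2.181, -2.254, 0.006]
ft_force: [-16.0, 4.7, 1.4]
opening: -0.0001
finger_force: 7.6
```

```bash
python3 -m pendant '[{"x":0.01,"y":0,"z":0,"wx":0,"wy":0,"wz":0}]'
```

```text
t: 20.05
eef_pos: [0.5265, 0.2107, 0.0175]
eef_rot: [-2.18, -2.254, 0.008]
ft_force: [-18.0, 4.8, 3.9]
opening: -0.0005
finger_force: 9.0
```

The left end is on its pad: force is 18 N with no motion, at exactly the predicted home contact x of 0.5265. Next I'll check the right end.

```bash
python3 -m pendant '[{"x":-0.2,"y":0,"z":0,"wx":0,"wy":0,"wz":0},{"x":0,"y":-0.8,"z":0,"wx":0,"wy":0,"wz":0},{"x":0,"y":-0.8,"z":0,"wx":0,"wy":0,"wz":0},{"x":0,"y":-0.8,"z":0,"wx":0,"wy":0,"wz":0},{"x":0,"y":-0.8,"z":0,"wx":0,"wy":0,"wz":0},{"x":0,"y":-0.8,"z":0,"wx":0,"wy":0,"wz":0},{"x":0,"y":-0.5,"z":0,"wx":0,"wy":0,"wz":0},{"x":0.1,"y":0,"z":0,"wx":0,"wy":0,"wz":0},{"x":0.06,"y":0,"z":0,"wx":0,"wy":0,"wz":0},{"x":0,"y":0,"z":0,"wx":0,"wy":0,"wz":0}]'
```

```text
t: 21.05
eef_pos: [0.5285, -0.0141, 0.0189]
eef_rot: [2.185, 2.257, 0.001]
ft_force: [-0.4, 0.6, -0.9]
opening: 0.0003
finger_force: 0.0
```

```bash
python3 -m pendant '[{"x":0.02,"y":0,"z":0,"wx":0,"wy":0,"wz":0},{"x":0.02,"y":0,"z":0,"wx":0,"wy":0,"wz":0},{"x":0.02,"y":0,"z":0,"wx":0,"wy":0,"wz":0}]'
```

```text
t: 21.35
eef_pos: [0.5311, -0.014, 0.0188]
eef_rot: [-2.185, -2.258, 0.0]
ft_force: [0.7, 0.5, -0.2]
opening: -0.0003
finger_force: 0.0
```

```bash
python3 -m pendant '[{"x":0.01,"y":0,"z":0,"wx":0,"wy":0,"wz":0},{"x":0.01,"y":0,"z":0,"wx":0,"wy":0,"wz":0}]'
```

```text
t: 21.55
eef_pos: [0.5322, -0.0144, 0.0188]
eef_rot: [2.185, 2.257, 0.0]
ft_force: [0.0, -0.5, -0.3]
opening: 0.0003
finger_force: 0.0
```

```bash
python3 -m pendant '[{"x":0.01,"y":0,"z":0,"wx":0,"wy":0,"wz":0},{"x":0.01,"y":0,"z":0,"wx":0,"wy":0,"wz":0}]'
```

```text
t: 21.75
eef_pos: [0.5331, -0.0145, 0.0188]
eef_rot: [-2.186, -2.257, 0.0]
ft_force: [-3.1, 0.3, 0.4]
opening: 0.0003
finger_force: 1.0
```

```bash
python3 -m pendant '[{"x":0.01,"y":0,"z":0,"wx":0,"wy":0,"wz":0}]'
```

```text
t: 21.85
eef_pos: [0.5331, -0.0146, 0.0187]
eef_rot: [-2.185, -2.256, 0.001]
ft_force: [-3.7, -0.1, 2.9]
opening: 0.0001
finger_force: 2.1
```

```bash
python3 -m pendant '[{"x":0.01,"y":0,"z":0,"wx":0,"wy":0,"wz":0}]'
```

```text
t: 21.95
eef_pos: [0.5333, -0.0146, 0.0186]
eef_rot: [-2.185, -2.256, 0.002]
ft_force: [-7.1, -0.5, 2.3]
opening: -0.0
finger_force: 3.5
```

```bash
python3 -m pendant '[{"x":0.01,"y":0,"z":0,"wx":0,"wy":0,"wz":0}]'
```

```text
t: 22.05
eef_pos: [0.5333, -0.0147, 0.0185]
eef_rot: [-2.185, -2.255, 0.003]
ft_force: [-9.5, -0.2, 3.3]
opening: -0.0001
finger_force: 4.5
```

```bash
python3 -m pendant '[{"x":0.01,"y":0,"z":0,"wx":0,"wy":0,"wz":0}]'
```

```text
t: 22.15
eef_pos: [0.5334, -0.0146, 0.0184]
eef_rot: [-2.184, -2.255, 0.004]
ft_force: [-11.1, -0.7, 4.3]
opening: -0.0002
finger_force: 5.6
```

```bash
python3 -m pendant '[{"x":0.01,"y":0,"z":0,"wx":0,"wy":0,"wz":0}]'
```

```text
t: 22.25
eef_pos: [0.5335, -0.0147, 0.0182]
eef_rot: [-2.184, -2.254, 0.005]
ft_force: [-11.7, -2.1, 4.5]
opening: 0.0002
finger_force: 6.3
```

```bash
python3 -m pendant '[{"x":0.01,"y":0,"z":0,"wx":0,"wy":0,"wz":0}]'
```

```text
t: 22.35
eef_pos: [0.5336, -0.0147, 0.0182]
eef_rot: [-2.183, -2.254, 0.006]
ft_force: [-14.0, -0.8, 6.5]
opening: 0.0002
finger_force: 7.0
```

```bash
python3 -m pendant '[{"x":0.01,"y":0,"z":0,"wx":0,"wy":0,"wz":0}]'
```

```text
t: 22.45
eef_pos: [0.5339, -0.0148, 0.0181]
eef_rot: [-2.183, -2.254, 0.007]
ft_force: [-14.4, -1.3, 7.5]
opening: 0.0
finger_force: 7.4
```

```bash
python3 -m pendant '[{"x":0.01,"y":0,"z":0,"wx":0,"wy":0,"wz":0}]'
```

```text
t: 22.55
eef_pos: [0.5342, -0.0148, 0.0181]
eef_rot: [-2.183, -2.253, 0.007]
ft_force: [-15.8, -2.7, 6.0]
opening: -0.0002
finger_force: 8.0
```

```bash
python3 -m pendant '[{"x":0.01,"y":0,"z":0,"wx":0,"wy":0,"wz":0}]'
```

```text
t: 22.65
eef_pos: [0.5343, -0.0149, 0.018]
eef_rot: [-2.183, -2.253, 0.008]
ft_force: [-18.1, -1.3, 7.6]
opening: 0.0
finger_force: 9.4
```

```bash
python3 -m pendant '[{"x":0.005,"y":0,"z":0,"wx":0,"wy":0,"wz":0}]'
```

```text
t: 22.75
eef_pos: [0.5344, -0.0149, 0.018]
eef_rot: [-2.183, -2.253, 0.009]
ft_force: [-19.4, -1.1, 8.1]
opening: 0.0
finger_force: 9.7
```

The right end is on its pad too: force rises with no motion. I'll back off and go to the outer side of the keeper knob, then check the picture.

```bash
python3 -m pendant '[{"x":-0.15,"y":0,"z":0,"wx":0,"wy":0,"wz":0},{"x":-0.3,"y":0,"z":0,"wx":0,"wy":0,"wz":0},{"x":-0.8,"y":0,"z":0,"wx":0,"wy":0,"wz":0},{"x":0,"y":0,"z":0.9,"wx":0,"wy":0,"wz":0},{"x":0,"y":0,"z":0.9,"wx":0,"wy":0,"wz":0},{"x":0,"y":-0.9,"z":0,"wx":0,"wy":0,"wz":0},{"x":0,"y":-0.9,"z":0,"wx":0,"wy":0,"wz":0},{"x":0,"y":-0.75,"z":0,"wx":0,"wy":0,"wz":0},{"x":0,"y":0,"z":0,"wx":0,"wy":0,"wz":0}]'
python3 - <<'E'
from h import *
f=grab_frame("top");cv2.imwrite("pics/top6.png",f[:,:,::-1])
g=cv2.resize(f[130:260,205:395],None,fx=4,fy=4,interpolation=cv2.INTER_CUBIC);cv2.imwrite("pics/c6.png",g[:,:,::-1])
E
```

```text
t: 23.65
eef_pos: [0.4755, -0.1456, 0.109]
eef_rot: [2.189, 2.251, 0.0]
ft_force: [-0.9, 0.7, -1.1]
opening: 0.0002
finger_force: 0.0
```

View pics/c6.png

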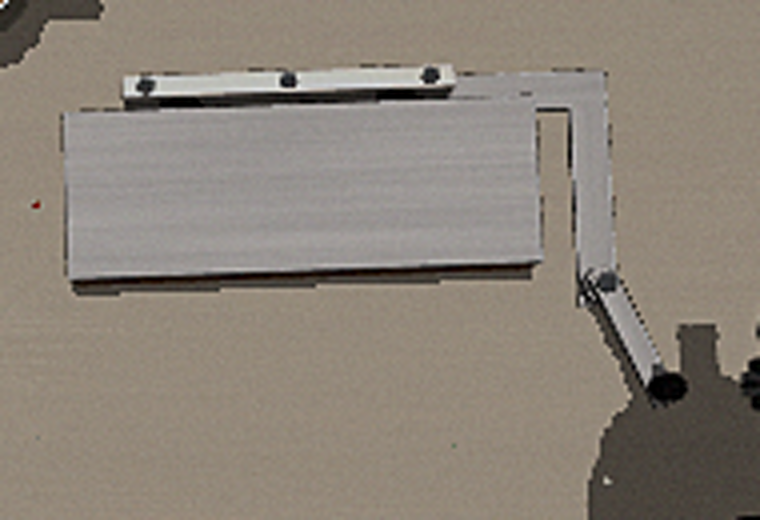

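The plate lies parallel to the rail: its far edge runs from (64,113) to (536,97), with the near corners at (70,280) and (541,262). Knob at (667,386), unmoved.

```bash
python3 -c "
from h import *
pose(63,113,536,97)"
python3 -m pendant '[{"x":0,"y":0,"z":-0.7,"wx":0,"wy":0,"wz":0},{"x":0,"y":0,"z":-0.7,"wx":0,"wy":0,"wz":0},{"x":0,"y":0.1,"z":0,"wx":0,"wy":0,"wz":0},{"x":0,"y":0.1,"z":0,"wx":0,"wy":0,"wz":0},{"x":0,"y":0.1,"z":0,"wx":0,"wy":0,"wz":0},{"x":0,"y":0.1,"z":0,"wx":0,"wy":0,"wz":0}]'
```

```text
len 0.2793 C [0.5916 0.1008] rel [-0.0516 -0.0054] yaw rel 0.0015
near push pt 1 [0.5378 0.2212] far pt rel x -0.0017
near push pt -1 [ 0.5455 -0.0227] far pt rel x -0.0015
t: 24.3
eef_pos: [0.4762, -0.1219, 0.0407]
eef_rot: [2.184, 2.255, 0.001]
ft_force: [-2.1, -3.3, 0.8]
opening: 0.0002
finger_force: 1.4
```

```bash
python3 -m pendant '[{"x":0,"y":0.12,"z":0,"wx":0,"wy":0,"wz":0},{"x":0,"y":0.12,"z":0,"wx":0,"wy":0,"wz":0},{"x":0,"y":0.12,"z":0,"wx":0,"wy":0,"wz":0},{"x":0,"y":0.12,"z":0,"wx":0,"wy":0,"wz":0},{"x":0,"y":0.12,"z":0,"wx":0,"wy":0,"wz":0}]'
```

```text
t: 24.8
eef_pos: [0.4754, -0.0915, 0.0388]
eef_rot: [-2.186, -2.257, -0.0]
ft_force: [-0.3, -2.0, 1.0]
opening: 0.0001
finger_force: 1.0
```

```bash
python3 -m pendant '[{"x":0.02,"y":0.12,"z":0,"wx":0,"wy":0,"wz":0},{"x":0.02,"y":0.12,"z":0,"wx":0,"wy":0,"wz":0},{"x":0.02,"y":0.12,"z":0,"wx":0,"wy":0,"wz":0},{"x":0.04,"y":0.12,"z":0,"wx":0,"wy":0,"wz":0},{"x":0.04,"y":0.12,"z":0,"wx":0,"wy":0,"wz":0},{"x":0.04,"y":0.12,"z":0,"wx":0,"wy":0,"wz":0}]'
```

```text
t: 25.4
eef_pos: [0.4851, -0.0558, 0.0389]
eef_rot: [2.185, 2.255, 0.001]
ft_force: [3.8, -5.6, -1.8]
opening: -0.0002
finger_force: 2.4
```

```bash
python3 -m pendant '[{"x":0.05,"y":0.08,"z":0,"wx":0,"wy":0,"wz":0},{"x":0.05,"y":0.08,"z":0,"wx":0,"wy":0,"wz":0},{"x":0.05,"y":0.08,"z":0,"wx":0,"wy":0,"wz":0},{"x":0,"y":0,"z":0,"wx":0,"wy":0,"wz":0}]'
python3 -m pendant '[{"x":0,"y":-0.3,"z":0,"wx":0,"wy":0,"wz":0},{"x":-0.8,"y":0,"z":0,"wx":0,"wy":0,"wz":0},{"x":0,"y":0.42,"z":0,"wx":0,"wy":0,"wz":0},{"x":0,"y":0.42,"z":0,"wx":0,"wy":0,"wz":0},{"x":0.2,"y":0,"z":0,"wx":0,"wy":0,"wz":0},{"x":0.1,"y":0,"z":0,"wx":0,"wy":0,"wz":0},{"x":0.1,"y":0,"z":0,"wx":0,"wy":0,"wz":0}]'
```

```text
t: 25.8
eef_pos: [0.4934, -0.0443, 0.0392]
eef_rot: [2.184, 2.254, 0.001]
ft_force: [4.6, -7.0, -0.4]
opening: 0.0
finger_force: 3.1
t: 26.5
eef_pos: [0.4725, -0.0172, 0.0387]
eef_rot: [-2.185, -2.257, 0.0]
ft_force: [-4.2, 1.1, 0.8]
opening: -0.0003
finger_force: 2.6
```

```bash
python3 -m pendant '[{"x":0.08,"y":0,"z":0,"wx":0,"wy":0,"wz":0},{"x":0.08,"y":0,"z":0,"wx":0,"wy":0,"wz":0},{"x":0.08,"y":0,"z":0,"wx":0,"wy":0,"wz":0},{"x":0.08,"y":0.02,"z":0,"wx":0,"wy":0,"wz":0},{"x":0.08,"y":0.02,"z":0,"wx":0,"wy":0,"wz":0},{"x":0.08,"y":0.02,"z":0,"wx":0,"wy":0,"wz":0},{"x":0.08,"y":0.02,"z":0,"wx":0,"wy":0,"wz":0},{"x":0.04,"y":0,"z":0,"wx":0,"wy":0,"wz":0}]'
```

```text
t: 27.3
eef_pos: [0.4979, -0.0039, 0.0385]
eef_rot: [-2.163, -2.249, -0.013]
ft_force: [-24.8, 60.4, 17.9]
opening: 0.0001
finger_force: 25.2
```

```bash
python3 -m pendant '[{"x":0.04,"y":0,"z":0,"wx":0,"wy":0,"wz":0},{"x":0.04,"y":0,"z":0,"wx":0,"wy":0,"wz":0},{"x":0.03,"y":0,"z":0,"wx":0,"wy":0,"wz":0}]'
```

```text
t: 27.6
eef_pos: [0.5038, -0.0022, 0.0386]
eef_rot: [-2.16, -2.25, -0.018]
ft_force: [-22.9, 69.7, 16.4]
opening: 0.0001
finger_force: 26.9
```

```bash
python3 -m pendant '[{"x":0.03,"y":0,"z":0,"wx":0,"wy":0,"wz":0},{"x":0.03,"y":0,"z":0,"wx":0,"wy":0,"wz":0}]'
```

```text
t: 27.8
eef_pos: [0.5097, -0.0111, 0.0385]
eef_rot: [-2.18, -2.257, -0.001]
ft_force: [-1.8, 0.9, -0.5]
opening: 0.0002
finger_force: 1.0
```

The force spiked sideways and then dropped to zero, so the finger probably slipped past the knob. I'll lift clear and look.

```bash
python3 -m pendant '[{"x":0,"y":0,"z":0.6,"wx":0,"wy":0,"wz":0},{"x":0,"y":0,"z":0.8,"wx":0,"wy":0,"wz":0},{"x":-0.9,"y":0,"z":0,"wx":0,"wy":0,"wz":0},{"x":-0.9,"y":0,"z":0,"wx":0,"wy":0,"wz":0},{"x":-0.9,"y":0,"z":0,"wx":0,"wy":0,"wz":0},{"x":0,"y":0,"z":0,"wx":0,"wy":0,"wz":0}]'
python3 - <<'E'
from h import *
f=grab_frame("top");cv2.imwrite("pics/top7.png",f[:,:,::-1])
g=cv2.resize(f[130:260,205:395],None,fx=4,fy=4,interpolation=cv2.INTER_CUBIC);cv2.imwrite("pics/c7.png",g[:,:,::-1])
E
```

```text
t: 28.4
eef_pos: [0.3718, -0.0134, 0.1092]
eef_rot: [-2.187, -2.255, 0.0]
ft_force: [1.3, 0.1, 0.6]
opening: 0.0002
finger_force: 0.0
```

View pics/c7.png

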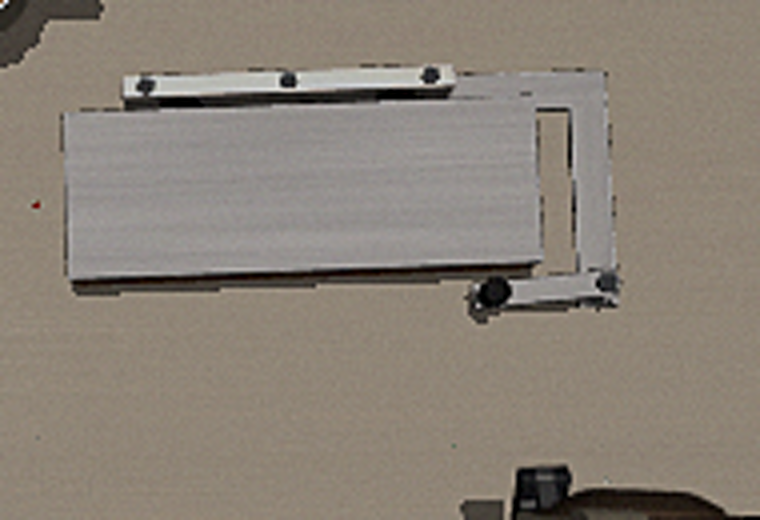

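The marver is unmoved, and the keeper lies nearly across its near face with the knob at (493,291). I'll compute the keeper angle.

```bash
python3 -c "
from h import *
k=ray('top',cp(493,291),.063)[:2];print(k)
for P in([.5381,-.0804],[.5365,-.0805]):
    d=k-np.array(P);print(np.linalg.norm(d),'short of rail y by',np.arctan2(-d[0],d[1])-YW)
"
```

```text
[ 0.53016116 -0.00810341]
0.07273116397499432 short of rail y by 0.07937108440683127
0.07267356640400881 short of rail y by 0.05733439460990826
```

```bash
python3 -m pendant '[{"x":0.8,"y":0.06,"z":0,"wx":0,"wy":0,"wz":0},{"x":0.8,"y":0,"z":0,"wx":0,"wy":0,"wz":0},{"x":0.8,"y":0,"z":0,"wx":0,"wy":0,"wz":0},{"x":0,"y":0,"z":-0.7,"wx":0,"wy":0,"wz":0},{"x":0,"y":0,"z":-0.7,"wx":0,"wy":0,"wz":0},{"x":0.1,"y":0,"z":0,"wx":0,"wy":0,"wz":0},{"x":0.1,"y":0,"z":0,"wx":0,"wy":0,"wz":0},{"x":0,"y":0,"z":0,"wx":0,"wy":0,"wz":0}]'
```

```text
t: 29.25
eef_pos: [0.5074, -0.0102, 0.0407]
eef_rot: [2.185, 2.255, 0.003]
ft_force: [0.5, -1.1, 0.7]
opening: 0.0002
finger_force: 0.0
```

```bash
python3 -m pendant '[{"x":0.03,"y":0,"z":0,"wx":0,"wy":0,"wz":0},{"x":0.03,"y":0,"z":0,"wx":0,"wy":0,"wz":0}]'
```

```text
t: 29.45
eef_pos: [0.5092, -0.0101, 0.0402]
eef_rot: [2.185, 2.255, 0.002]
ft_force: [-0.2, 0.2, 0.2]
opening: -0.0001
finger_force: 0.0
```

```bash
python3 -m pendant '[{"x":0.03,"y":0,"z":0,"wx":0,"wy":0,"wz":0},{"x":0.03,"y":0,"z":0,"wx":0,"wy":0,"wz":0}]'
```

```text
t: 29.65
eef_pos: [0.5114, -0.01, 0.0393]
eef_rot: [2.185, 2.257, 0.0]
ft_force: [-1.9, 0.7, 1.3]
opening: 0.0002
finger_force: 0.9
```

```bash
python3 -m pendant '[{"x":0.03,"y":0,"z":0,"wx":0,"wy":0,"wz":0},{"x":0.02,"y":0,"z":0,"wx":0,"wy":0,"wz":0}]'
```

```text
t: 29.85
eef_pos: [0.5138, -0.01, 0.0388]
eef_rot: [-2.185, -2.257, 0.0]
ft_force: [-1.9, 1.1, 1.5]
opening: 0.0002
finger_force: 1.0
```

```bash
python3 -m pendant '[{"x":0.03,"y":0,"z":0,"wx":0,"wy":0,"wz":0},{"x":0.02,"y":0,"z":0,"wx":0,"wy":0,"wz":0}]'
```

```text
t: 30.05
eef_pos: [0.5147, -0.0099, 0.0386]
eef_rot: [-2.184, -2.255, 0.004]
ft_force: [-15.6, 1.9, 9.6]
opening: 0.0002
finger_force: 7.4
```

```bash
python3 -m pendant '[{"x":0.03,"y":0,"z":0,"wx":0,"wy":0,"wz":0}]'
```

```text
t: 30.15
eef_pos: [0.5149, -0.0098, 0.0385]
eef_rot: [-2.182, -2.253, 0.006]
ft_force: [-22.8, 1.9, 13.7]
opening: 0.0002
finger_force: 11.7
```

End stop reached. I'll retreat and check numerically.

```bash
python3 -m pendant '[{"x":-0.3,"y":0,"z":0,"wx":0,"wy":0,"wz":0},{"x":-0.6,"y":0,"z":0,"wx":0,"wy":0,"wz":0},{"x":-0.8,"y":0,"z":0,"wx":0,"wy":0,"wz":0},{"x":-0.8,"y":0,"z":0.3,"wx":0,"wy":0,"wz":0},{"x":-0.5,"y":0,"z":0.8,"wx":0,"wy":0,"wz":0},{"x":0,"y":0,"z":0,"wx":0,"wy":0,"wz":0},{"x":0,"y":0,"z":0,"wx":0,"wy":0,"wz":0}]'
python3 - <<'E'
from h import *
f=grab_frame("top");a=cv2.imread("pics/top7.png")[:,:,::-1]
m=(f.max(2)<60).astype(np.uint8);m[:195]=0;m[212:]=0;m[:,:320]=0;m[:,336:]=0
for n,im in(("before",a),("now",f)):
    m=(im[195:212,320:336].max(2)<45);v,u=np.nonzero(m);p=(u.mean()+320,v.mean()+195);k=ray("top",p,.063)[:2]
    d=k-[.5373,-.0805];print(n,m.sum(),p,k,np.arctan2(-d[0],d[1])-YW)
print("plate change",np.abs(f[135:198,215:322].astype(int)-a[135:198,215:322]).max(2).mean(), (np.abs(f[140:198,215:320].astype(int)-a[140:198,215:320]).max(2)>40).sum())
b=cv2.imread("pics/top0.png")[:,:,::-1]
print("tin/bottle changed px",(np.abs(f[180:255,155:200].astype(int)-b[180:255,155:200]).max(2)>40).sum())
E
```

```text
t: 30.85
eef_pos: [0.3687, -0.0101, 0.0949]
eef_rot: [2.184, 2.254, 0.004]
ft_force: [-0.3, 0.1, -0.3]
opening: -0.0002
finger_force: 0.0
before 86 (np.float64(327.7906976744186), np.float64(200.82558139534885)) [ 0.53375064 -0.00796727] 0.01889558990641939
now 83 (np.float64(327.3855421686747), np.float64(199.43373493975903)) [ 0.5369793  -0.00708359] -0.025631818541587713
plate change 3.9458537309004598 0
tin/bottle changed px 22
```

```bash
python3 -c "
from plant import *
print(finish_job())"
```

```text
the job is handed in; nothing more can be done
None
```

I handed the job in at about 31 s without seeing a verdict: the marver felt firm on both stop pads about 5 mm off centre, and the keeper is at its end stop. My pushes on the marver peaked at about 21 N, the arm touches nothing, the tin and bottle look unmoved, and the fingers briefly took about 75 N when they slipped past the keeper knob.

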